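# Set the chilled chocolate plate's thermostat to the green dot

## Task

Turn the black knurled thermostat dial on the front of the chilled chocolate plate clockwise, by the friction of a fingertip on its face or rim, until its white pointer line clicks into the notch at the green dot, without ever going on into the notch past it; then let go of it. Do not grip or pick up anything, and leave the gift box, the tin and all the other things where they stand.

Things in the scene. Friction and masses are not known exactly. Their poses are not given: they have to be found in the camera images.
- cooler: chilled display plate, aluminium, 360 x 420 mm, fixed to the counter; origin under its centre, z up, x towards its back, y to its left. Its flat front deck, 75 mm high, carries the dial; at the back, from 105 mm behind the dial's axis, stands a tray of chocolates, 35 mm high (9 mm above the dial's face)
- dial_axis (a point): centre of the thermostat dial's flat top face, on its upright turning axis, 101 mm above the counter. The dial is a black knurled disc, 96 mm across and 26 mm thick, lying on the plate's front deck; it does not sink when pressed. This frame belongs to the plate and does not turn with the dial; its axes are those of cooler
- pointer (a point): outer end of the white pointer line on the dial's top face, 45 mm from the axis; it turns with the dial
- green_dot (a point): centre of the green dot, 17 mm across, printed on the deck 63 mm from the dial's axis; white ticks mark the other notches. The dial is set when the pointer line aims at the dot
- dial (a joint): dial angle, rad, growing clockwise seen from above. Seven notches 0.5236 apart, 0 to 3.1416, stops just beyond; The green dot is 2.0944. It starts anywhere from 0.31 to 1.78, in a notch or balanced between two. Leaving a notch takes 0.1 N m (some 3 N at 36 mm from the axis); past the midpoint it springs on unless held (within 0.1 of the midpoint it may stay balanced)
- giftbox: red gift box with a gold ribbon, 63 x 63 x 40 mm high, standing loose on the control deck to one side of the dial; origin at the centre of its underside
- tin: round copper-coloured tin, 58 mm across, 48 mm high, standing loose on the control deck on the other side of the dial; origin at the centre of its underside
- jar: amber jar with a brass-coloured lid, 72 mm across, 100 mm high, loose on the counter to the left of the plate; origin at the centre of its underside
- cup: white cup, 76 mm across, 80 mm high, loose on the counter to the right of the plate; origin at the centre of its underside
- spatula: spatula lying loose on the counter to the right of the plate; origin on its underside
- minicarton: small brown carton, 120 x 90 x 60 mm high, loose on the counter to the left of the plate; origin at the centre of its underside

How it is judged:
On the way:
1. the dial's pointer is at the green dot (value of joint dial between 1.9744 and 2.2144 rad), for 0.2 s.
At the end, for the whole second after the job is handed in: the dial rests in the notch at the green dot (2.094 rad, within 0.12 rad), is not turning, and no loose thing is more than 20 mm from where it began (all of step 1 and velocity of joint dial between -0.05 and 0.05 rad/s and distance of each of giftbox, tin, jar, cup, spatula, minicarton from where it was at the start of the episode below 0.02 m); the robot touches nothing.
It fails at once if the dial is turned on into the notch past the green dot (value of joint dial above 2.40855 rad).
It fails at once if a loose thing is knocked, lifted or carried more than 20 mm from its place (distance of any of giftbox, tin, jar, cup, spatula, minicarton from where it was at the start of the episode above 0.02 m).
It also fails if it takes over 35 s, if anything falls off the work surface, if the arm or the gripper's body presses on something with over 40 N, if the wrist force passes 120 N, or if a joint passes its speed limit or range.

## Robot

A 7-joint arm with a two-finger parallel gripper is mounted at the origin on the work surface. World frame = base frame: x ahead of the robot, y to its left, z up, the work surface at z = 0. Lengths are in m, angles in rad, forces in N, time in s.
With the tool pointing down it reaches from about 0.425 to 0.95 m from the base axis. Payload 16.7 kg.
Tool frame: the origin (TCP) lies midway between the tips of the shut fingers; the grasp point (between the pads) lies 19 mm behind it; z points along the fingers, y is the line along which they close (so a half turn about z gives the same grasp; the last joint's range is limited). The gripper opens to 94 mm and grips with 3 to 60 N. Pads are 16 mm wide; open, the fingers measure 119 mm over their backs; the gripper's body (75 mm by 177 mm) begins 78 mm behind the grasp point.
Start: joints at [1.181, 0.426, 0.074, 1.606, -0.034, 1.111, -0.067], TCP at [0.16, -0.656, 0.205] pointing down, gripper open.
Joint ranges: [-2.85, 2.85], [-0.5, 2.14], [-1.23, 1.37], [0.21, 2.46], [-1.02, 4.16], [0.16, 2.05], [-2.73, 2.73]. Speed limits (rad/s): [1.89, 1.89, 2.39, 2.39, 3.01, 3.01, 3.01].

## Interface

Orientations are given as a unit quaternion [w, x, y, z].
In Python, from plant import bot gives the robot as it stands.
- The arm moves only by the tool arm_command, never from a script. Its argument "commands" is a list that holds one entry, the list of rows, each a list of 5 numbers: the shift along the tool's x, y, z in m, then the turn about the tool's z in rad, then the finger opening in m, from 0 to 0.094. A call has exactly 10 rows; each row is the pose to reach, as a shift and turn from the pose commanded when the call began, along the tool's axes at that moment; what a row does not reach only later rows make up. A row lasts 1/12 s, in which the tool goes at most 41.7 mm and 7.16 degrees, less where a joint would pass 70% of its speed; a pose out of reach is approached as far as the arm can. A call with a gripper value outside its range is refused whole. The fingers move at their own pace and stop on an object; "newtons" is the grip in N (left out, the last holds). Time passes only in rows, so rows that repeat a pose let the fingers close, or fill a call up. It gives the time, the measured TCP pose, the force, the opening and the grip force at its end, in the units of the state.
- bot.get_state(): the state, without advancing time (a new reading comes with each control period).
- bot.capture(name): name is "side" or "top" or "wrist"; returns the picture (480x640x3 uint8, red, green, blue); there is no depth.
- bot.calibration(name): a dict with "fx", "fy", "cx", "cy" (pixels), "k1" (the pictures are not rectified: a ray, as slopes to the right and down, at radius r is drawn at 1 + k1 r^2 times it, then the intrinsics apply), "R" (3x3) and "t" (3): a world point X has camera coordinates R X + t; the wrist camera has in their place "tool_from_camera" (4x4, takes a point from camera to tool coordinates, whose origin is the TCP and whose axes are the flange's). Camera axes: x right, y down, z forward; pixel columns grow to the right and rows downward; lengths in m; the calibration is good to about 2 mm. A picture is of the moment at which its call begins: read the wrist's pose just before it. calibration takes no time and is no camera call.
- bot.finish_job(): hands the job in; it is judged then, once.
The state is a dict: "clock": time; "q": joint angles; "dq": joint speeds; "tau": joint torques, N m; "position": TCP position; "eef_rot": TCP orientation; "ft_force": force on the tool from outside, world axes, zero at the start; "torque": the same for the moment, N m; "opening": finger opening in m; "grip_force": force on a finger pad.
Only numpy, scipy, OpenCV 4.12 (cv2) and the standard library are available. Lean on these libraries where they do the work, as an engineer would, in place of code of your own. Each camera call takes 0.05 s, during which the arm holds its last target. There are 200 camera calls.

## Working session

There is one attempt and no reset: what is moved stays moved. The work goes in short steps, Python scripts to look and compute and a tool call to move; the robot and the scene stay as the last step left them, time stands still between calls to the robot, and variables do not carry over. Pictures are saved under pics/ and viewed, at most 10 in all, crops included, and the job is handed in when it is done.

Besides the shell and the picture viewer there is one more tool, called in YAML: its name, and indented under it one key for each argument. arm_command: Moves the arm, as the interface text tells. Its arguments: {"type":"object","properties":{"commands":{"type":"array"},"newtons":{"type":"number"}},"required":["commands"]}

```bash
mkdir -p pics; python3 - <<'E'
from plant import bot
import cv2
s=bot.get_state();print({k:s[k] for k in('clock','position','eef_rot','opening')})
for n in('top','side'):
    cv2.imwrite(f'pics/{n}0.png',bot.capture(n)[:,:,::-1]);print(n,bot.calibration(n))
print(bot.calibration('wrist'))
E
```

```text
{'clock': 0.0, 'position': array([ 0.16017035, -0.65526767,  0.20476144]), 'eef_rot': array([-6.30554319e-04,  9.92822091e-01,  1.19598826e-01, -1.34662683e-04]), 'opening': 0.09361345884351961}
top {'fx': 500.11349365015747, 'fy': 500.11349365015747, 'cx': 319.3239514135932, 'cy': 248.589620837038, 'k1': -0.05019678311514962, 'R': array([[-0.00745405, -0.99996371,  0.00412457],
       [-0.9851062 ,  0.00663459, -0.17181899],
       [ 0.17178539, -0.00534389, -0.9851199 ]]), 't': array([0.0439909 , 0.58597033, 1.01113192])}
side {'fx': 473.2291631665125, 'fy': 473.2291631665125, 'cx': 320.02669420637534, 'cy': 235.2795628580296, 'k1': -0.04866735976534195, 'R': array([[ 0.91496202, -0.40314789, -0.0177845 ],
       [-0.30051825, -0.65130193, -0.69677441],
       [ 0.26932005,  0.64286669, -0.71706982]]), 't': array([-0.51864174,  0.23979651,  1.09056229])}
{'fx': 342.243446361083, 'fy': 342.243446361083, 'cx': 321.505080556862, 'cy': 245.16361925947078, 'k1': -0.05306259271993813, 'tool_from_camera': array([[ 1.47855593e-05, -9.60363186e-01, -2.78751773e-01,
         8.22523907e-02],
       [ 9.99999966e-01,  8.67805379e-05, -2.45936642e-04,
        -9.07188019e-04],
       [ 2.60378726e-04, -2.78751760e-01,  9.60363154e-01,
        -1.79794307e-01],
       [ 0.00000000e+00,  0.00000000e+00,  0.00000000e+00,
         1.00000000e+00]])}
```

View pics/top0.png

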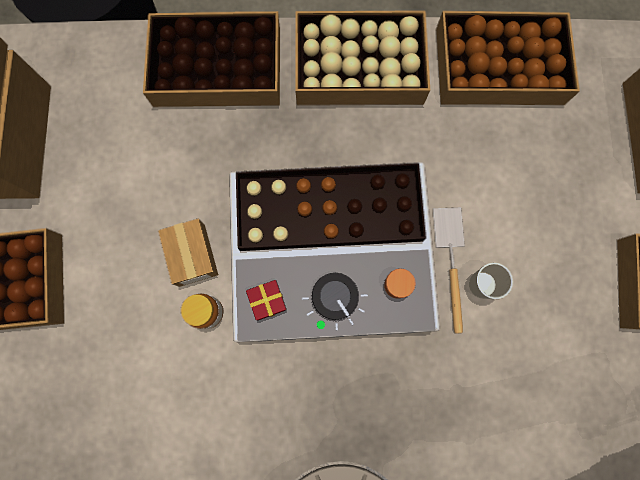

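View pics/side0.png

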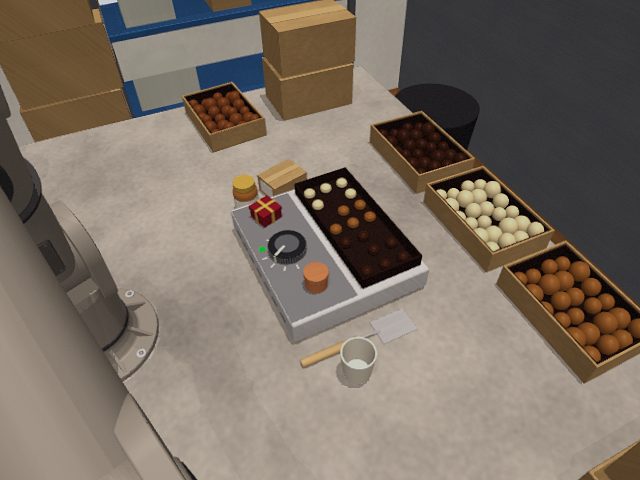

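Top view: dial centre is near (335,296), with the pointer running to about (347,315) and the green dot at (321,325). The gift box is at (266,300) and the tin at (400,283). Next I convert these pixels to positions.

```bash
cat > h.py <<'E'
import numpy as np,cv2
from plant import bot
from scipy.spatial.transform import Rotation as Ro
def cam(name,s=None):
    c=bot.calibration(name)
    if name!='wrist': R=np.array(c['R']);return c,R.T,-R.T@np.array(c['t'])
    w,x,y,z=s['eef_rot'];Rt=Ro.from_quat([x,y,z,w]).as_matrix();T=np.array(c['tool_from_camera'])
    return c,Rt@T[:3,:3],Rt@T[:3,3]+s['position']
def ray(cm,uv,h):
    c,R,o=cm
    K=np.array([[c['fx'],0,c['cx']],[0,c['fy'],c['cy']],[0,0,1]])
    p=cv2.undistortPoints(np.array([[uv]],float),K,np.array([c['k1'],0,0,0]))[0,0]
    d=R@np.array([p[0],p[1],1]);return o+d*(h-o[2])/d[2]
def blobs(m,amin=10):
    n,l,st,ce=cv2.connectedComponentsWithStats(m.astype(np.uint8));return [(st[i,4],ce[i],st[i,:4]) for i in range(1,n) if st[i,4]>=amin],l
E
python3 - <<'E'
from h import *
im=cv2.imread('pics/top0.png');cm=cam('top')
hsv=cv2.cvtColor(im,cv2.COLOR_BGR2HSV);H,S,V=[a.astype(int) for a in cv2.split(hsv)]
b,_=blobs((H>45)&(H<75)&(S>150)&(V>100));b=max(b,key=lambda q:q[0]);G=ray(cm,b[1],.075);print('green',b[1],G)
roi=np.zeros_like(V,bool);roi[262:335,300:372]=1
m=roi&(V<60); b,_=blobs(m,100);
for q in b:print('dark',q)
for q in blobs(roi&(V>170)&(S<40),3)[0]:print('white',q,ray(cm,q[1],.101))
for n,uv,h in(('dialtop guess',(335,294),.101),('tin',(400,282),.123),('gift',(266,300),.115),('deckFL',(235,341),.075),('deckFR',(438,331),.075),('deckBL',(232,172),.075)):print(n,ray(cm,uv,h))
cv2.imwrite('pics/top_c.png',cv2.resize(im[250:350,225:445],None,fx=3.6,fy=3.6,interpolation=cv2.INTER_CUBIC))
E
```

```text
green [320.32075472 324.35849057] [0.42645442 0.03910684 0.075     ]
dark (np.int32(962), array([334.16839917, 295.87733888]), array([311, 273,  47,  48], dtype=int32))
white (np.int32(13), array([363.76923077, 295.        ]), array([361, 294,   7,   3], dtype=int32)) [ 0.48309426 -0.04768392  0.101     ]
white (np.int32(14), array([305.        , 297.64285714]), array([302, 297,   7,   3], dtype=int32)) [0.47870849 0.06931184 0.101     ]
white (np.int32(52), array([342.44230769, 307.09615385]), array([337, 300,  13,  17], dtype=int32)) [ 0.45944979 -0.00484502  0.101     ]
white (np.int32(12), array([361.  , 309.75]), array([358, 308,   7,   4], dtype=int32)) [ 0.45391827 -0.0415545   0.101     ]
white (np.int32(15), array([309.86666667, 312.8       ]), array([307, 311,   7,   5], dtype=int32)) [0.44868686 0.05977175 0.101     ]
white (np.int32(10), array([350.5, 321. ]), array([348, 319,   5,   6], dtype=int32)) [ 0.43198281 -0.02035245  0.101     ]
white (np.int32(14), array([336.5, 326. ]), array([336, 323,   2,   7], dtype=int32)) [0.42243024 0.00741575 0.101     ]
dialtop guess [0.48552441 0.00958631 0.101     ]
tin [ 0.50619217 -0.11721478  0.123     ]
gift [0.47353898 0.14537802 0.115     ]
deckFL [0.39427867 0.21116455 0.075     ]
deckFR [ 0.41092662 -0.19919696  0.075     ]
deckBL [0.74924304 0.22514587 0.075     ]
```

View pics/top_c.png

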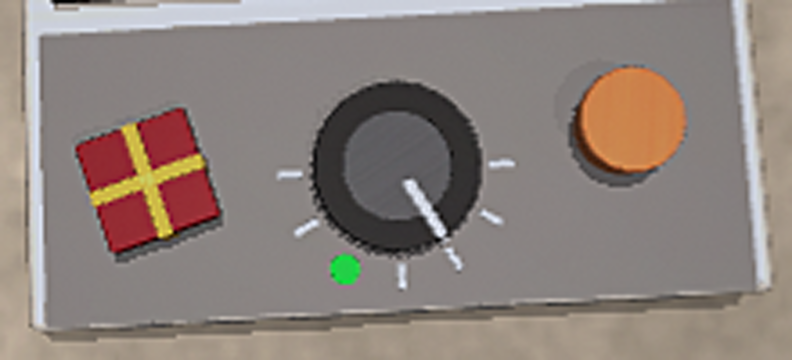

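Matching the pointer to the ticks puts the dial at about 1.05 rad, so it needs another 60° clockwise. The dial centre is at about (0.482, 0.010) and the plate yaw is about 0.04. I'm moving over now with the fingers shut, going around the outside.

arm_command:
  commands:
    - [[0.34, -0.18, 0, 0.24, 0], [0.34, -0.18, 0, 0.24, 0], [0.34, -0.18, 0, 0.24, 0], [0.34, -0.18, 0, 0.24, 0], [0.34, -0.18, 0, 0.24, 0], [0.34, -0.18, 0, 0.24, 0], [0.34, -0.18, 0, 0.24, 0], [0.34, -0.18, 0, 0.24, 0], [0.34, -0.18, 0, 0.24, 0], [0.34, -0.18, 0, 0.24, 0]]
  newtons: 10

```text
clock: 0.93
position: [0.4529, -0.3944, 0.2053]
eef_rot: [-0.001, 1.0, 0.003, 0.001]
ft_force: [0.6, 1.2, 0.3]
opening: 0.0309
grip_force: 0.0
```

arm_command:
  commands:
    - [[0.06, -0.423, 0, 0, 0], [0.06, -0.423, 0, 0, 0], [0.06, -0.423, 0, 0, 0], [0.06, -0.423, 0, 0, 0], [0.06, -0.423, 0, 0, 0], [0.06, -0.423, 0, 0, 0], [0.06, -0.423, 0, 0, 0], [0.06, -0.423, 0, 0, 0], [0.06, -0.423, 0, 0, 0], [0.06, -0.423, 0, 0, 0]]

```text
clock: 1.77
position: [0.5061, 0.0143, 0.2056]
eef_rot: [0.0, 1.0, -0.0, 0.0]
ft_force: [0.8, 0.6, -1.2]
opening: 0.0008
grip_force: 0.0
```

```bash
python3 - <<'E'
from h import *
s=bot.get_state();print(s['position'],s['eef_rot'],s['ft_force'],s['opening'])
im=bot.capture('wrist')[:,:,::-1].copy();cv2.imwrite('pics/w1.png',im);cm=cam('wrist',s)
hsv=cv2.cvtColor(im,cv2.COLOR_BGR2HSV);H,S,V=[a.astype(int) for a in cv2.split(hsv)]
b,_=blobs((H>45)&(H<75)&(S>150)&(V>100));b=max(b,key=lambda q:q[0]);print('green',b[1],ray(cm,b[1],.075))
for q in blobs((V>170)&(S<40),30)[0]:print('white',q[0],q[1],ray(cm,q[1],.101),ray(cm,q[1],.075))
E
```

```text
[0.50614867 0.01425084 0.205559  ] [ 3.52877333e-05  9.99999969e-01 -2.41970160e-04  4.70616171e-05] [ 0.82829757  0.60933988 -1.16158412] 0.0007765022460916749
green [291.69642857 311.96428571] [0.42828502 0.04535194 0.075     ]
white 2922 [580.7881588   99.12936345] [ 0.62733562 -0.19232933  0.101     ] [ 0.63091785 -0.21131057  0.075     ]
white 12155 [325.1685726  174.08161251] [0.56615064 0.01236805 0.101     ] [0.5641385  0.01210309 0.075     ]
white 193 [633.35751295 238.45595855] [ 0.51183174 -0.26645274  0.101     ] [ 0.504853   -0.29221137  0.075     ]
white 48 [389.22916667 257.16666667] [ 0.49465651 -0.04392209  0.101     ] [ 0.48610737 -0.04933388  0.075     ]
white 44 [263.40909091 262.70454545] [0.48957707 0.06651032 0.101     ] [0.4805635 0.0711958 0.075    ]
white 37 [335.32432432 280.27027027] [0.4730039  0.00307684 0.101     ] [0.46247498 0.00196234 0.075     ]
white 42 [381.61904762 286.83333333] [ 0.46659611 -0.03863574  0.101     ] [ 0.45548131 -0.04356418  0.075     ]
white 33 [273.48484848 291.66666667] [0.46193579 0.05875696 0.101     ] [0.45039487 0.06273352 0.075     ]
white 102 [353.52941176 305.3627451 ] [ 0.44834117 -0.0138417   0.101     ] [ 0.43555725 -0.01650313  0.075     ]
white 39 [ 38.05128205 334.17948718] [0.41465996 0.29394295 0.101     ] [0.39879643 0.31942348 0.075     ]
white 34 [605.76470588 333.85294118] [ 0.41484341 -0.26367767  0.101     ] [ 0.39899666 -0.28918257  0.075     ]
```

View pics/w1.png

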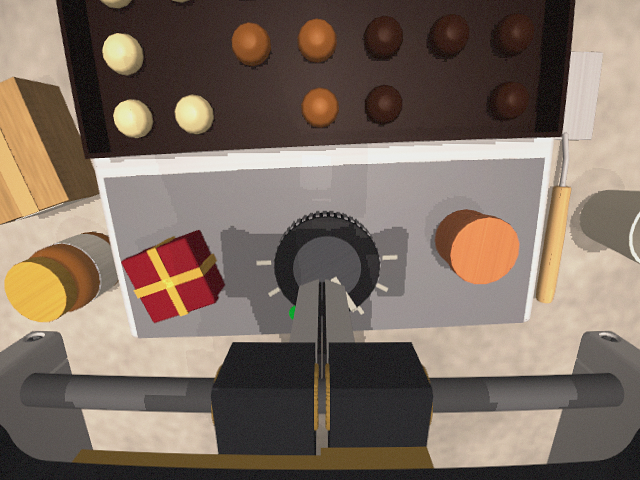

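The wrist view shows the tip over the dial, with pointer and green dot partly hidden. The two horizontal ticks, at (389,257) and (263,263), give a centre of (0.483, 0.011) and a yaw of 0.046. I'll turn the tool for the start of the stroke and go down close to the face.

arm_command:
  commands:
    - [[0.004, -0.012, 0.02, -0.12, 0], [0.004, -0.012, 0.04, -0.24, 0], [0.004, -0.012, 0.06, -0.36, 0], [0.004, -0.012, 0.075, -0.48, 0], [0.004, -0.012, 0.085, -0.55, 0], [0.004, -0.012, 0.09, -0.55, 0], [0.004, -0.012, 0.093, -0.55, 0], [0.004, -0.012, 0.094, -0.55, 0], [0.004, -0.012, 0.094, -0.55, 0], [0.004, -0.012, 0.094, -0.55, 0]]

```text
clock: 2.65
position: [0.5108, 0.0245, 0.1121]
eef_rot: [0.0, 0.963, 0.271, 0.0]
ft_force: [0.2, 0.5, 0.1]
opening: 0.0004
grip_force: 0.0
```

arm_command:
  commands:
    - [[0.005, -0.004, 0, 0, 0], [0.005, -0.004, 0.003, 0, 0], [0.005, -0.004, 0.006, 0, 0], [0.005, -0.004, 0.008, 0, 0], [0.005, -0.004, 0.009, 0, 0], [0.005, -0.004, 0.01, 0, 0], [0.005, -0.004, 0.011, 0, 0], [0.005, -0.004, 0.0115, 0, 0], [0.005, -0.004, 0.0115, 0, 0], [0.005, -0.004, 0.0115, 0, 0]]

```text
clock: 3.48
position: [0.5129, 0.0303, 0.1009]
eef_rot: [0.0, 0.963, 0.271, 0.0]
ft_force: [-6.6, -2.0, 18.4]
opening: 0.0003
grip_force: 9.2
```

arm_command:
  commands:
    - [[-0.0002, 0.0036, 0, 0.1, 0], [-0.0007, 0.0072, 0, 0.2, 0], [-0.0016, 0.0106, 0, 0.3, 0], [-0.0028, 0.014, 0, 0.4, 0], [-0.0044, 0.0173, 0, 0.5, 0], [-0.0063, 0.0203, 0, 0.6, 0], [-0.0085, 0.0232, 0, 0.7, 0], [-0.0085, 0.0232, 0, 0.7, 0], [-0.0085, 0.0232, 0, 0.7, 0], [-0.0085, 0.0232, 0, 0.7, 0]]

```text
clock: 4.32
position: [0.519, 0.0065, 0.1011]
eef_rot: [-0.0, 0.997, -0.075, 0.001]
ft_force: [1.3, 0.7, 11.4]
opening: 0.0005
grip_force: 5.7
```

```bash
cat > look.py <<'E'
import sys
from h import *
C=np.array([.4834,.0109])
s=bot.get_state();print(s['clock'],s['position'],s['ft_force'])
n=sys.argv[1]
im=bot.capture('top')[:,:,::-1].copy();cm=cam('top');cv2.imwrite(f'pics/t{n}.png',cv2.resize(im[250:350,255:415],None,fx=4,fy=4,interpolation=cv2.INTER_CUBIC))
hsv=cv2.cvtColor(im,cv2.COLOR_BGR2HSV);H,S,V=[a.astype(int) for a in cv2.split(hsv)]
Ct=np.array([.482,.0095])
for q in blobs((V>165)&(S<45),4)[0]:
    p=ray(cm,q[1],.101)[:2]-Ct
    if np.hypot(*p)<.05: print('white',q[0],q[1],'r',np.hypot(*p),'angle',np.arctan2(-p[0],-p[1])+.045)
E
python3 look.py 2
```

```text
4.3167 [0.51895895 0.00646878 0.1010759 ] [ 1.30337119  0.70398663 11.44434617]
```

View pics/t2.png

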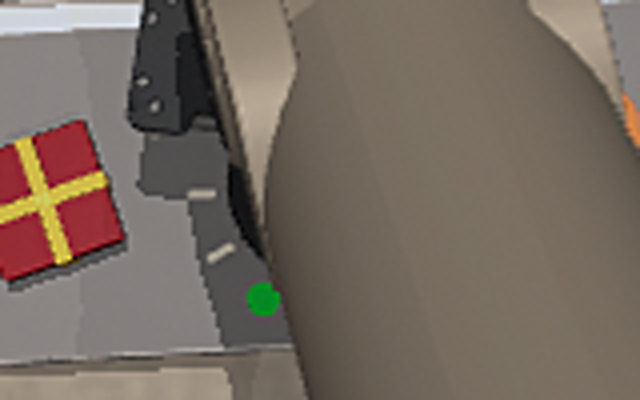

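The arm hides the dial from the top camera, so I'll use the wrist and side views.

```bash
python3 - <<'E'
from h import *
a=bot.capture('wrist')[:,:,::-1][200:340,230:420];b=bot.capture('side')[:,:,::-1][200:300,215:350]
f=lambda i:cv2.resize(i,(400,300),interpolation=cv2.INTER_CUBIC)
cv2.imwrite('pics/ws3.png',np.hstack([f(a),f(b)]))
E
```

```text
(no output)
```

View pics/ws3.png

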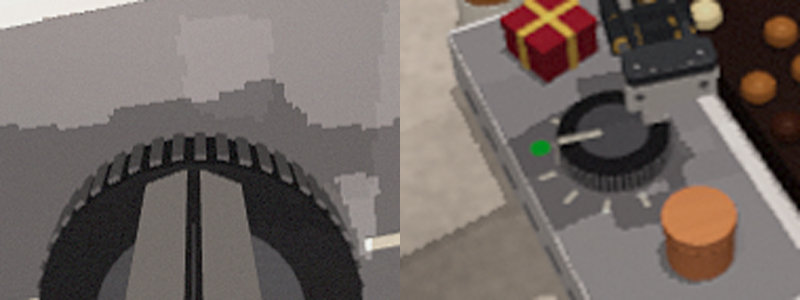

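The side view shows the pointer line running from about (283,244) to (268,247), nearly aimed at the green dot at (262,249). I'll measure its angle.

```bash
cat > ang.py <<'E'
from h import *
s=bot.get_state();im=bot.capture('side')[:,:,::-1];cm=cam('side')
hsv=cv2.cvtColor(im,cv2.COLOR_BGR2HSV);H,S,V=[a.astype(int) for a in cv2.split(hsv)]
b,_=blobs((H>45)&(H<75)&(S>150)&(V>60));G=ray(cm,max(b,key=lambda q:q[0])[1],.075)[:2]
C=G-.063*np.array([-np.cos(np.pi/6-.045),np.sin(np.pi/6-.045)])
print('t',s['clock'],'G',G,'C',C,s['ft_force'])
bb,l=blobs((V>110)&(S<60),6)
for i,q in enumerate(bb):
    if abs(q[1][0]-286)>30 or abs(q[1][1]-245)>30: continue
    ys,xs=np.where(l==np.where([True]*0+[(abs(np.array([xx.mean() for xx in [np.where(l==k)[1]]])-q[1][0])<1e-6).all() for k in range(1,l.max()+1)])[0][0]+1) if False else (None,None)
    m=np.zeros_like(V,np.uint8);x,y,w,h=q[2];m[y:y+h,x:x+w]=((V>110)&(S<60))[y:y+h,x:x+w]
    P=np.array([ray(cm,(u,v),.101)[:2] for v,u in np.argwhere(m)])
    p=P.mean(0)-C;d=np.linalg.svd(P-P.mean(0))[2][0];d=d*np.sign(d@p)
    f=lambda v:round(float(np.arctan2(-v[0],-v[1])+.045),3)
    print(q[0],q[1].round(1),'r',np.hypot(*p).round(4),'centroid angle',f(p),'line angle',f(d))
E
sed -i '/if False else/d' ang.py; python3 ang.py
```

```text
t 4.4667 G [0.42707563 0.03861974] C [0.48299702 0.00960599] [ 1.93411463  0.74811583 11.03550325]
35 [275.  245.2] r 0.0282 centroid angle 1.742 line angle 1.732
14 [264.3 258.1] r 0.0702 centroid angle 1.247 line angle 1.673
48 [299.8 263.7] r 0.0766 centroid angle -0.015 line angle 1.331
17 [272.4 265.1] r 0.0772 centroid angle 0.845 line angle 1.074
```

The dial reads 1.74 rad, so there was no slip. Another 0.35 rad to go.

arm_command:
  commands:
    - [[-0.0001, 0.0022, 0.0003, 0.06, 0], [-0.0003, 0.0043, 0.0003, 0.12, 0], [-0.0006, 0.0064, 0.0003, 0.18, 0], [-0.001, 0.0086, 0.0003, 0.24, 0], [-0.0016, 0.0106, 0.0003, 0.3, 0], [-0.0022, 0.0123, 0.0003, 0.35, 0], [-0.0022, 0.0123, 0.0003, 0.35, 0], [-0.0022, 0.0123, 0.0003, 0.35, 0], [-0.0022, 0.0123, 0.0003, 0.35, 0], [-0.0022, 0.0123, 0.0003, 0.35, 0]]

```text
clock: 5.35
position: [0.5157, -0.0054, 0.1011]
eef_rot: [-0.001, 0.969, -0.248, 0.002]
ft_force: [4.0, -1.1, 12.6]
opening: 0.0007
grip_force: 6.1
```

```bash
python3 ang.py
```

```text
t 5.35 G [0.42686803 0.03885232] C [0.48278942 0.00983856] [ 3.96042305 -1.09498843 12.60327645]
13 [264.5 258.1] r 0.0695 centroid angle 1.239 line angle 1.661
16 [272.2 265.2] r 0.0776 centroid angle 0.844 line angle 0.994
23 [296.7 266.9] r 0.0831 centroid angle 0.109 line angle 0.465
14 [284.1 268.4] r 0.0822 centroid angle 0.467 line angle 0.506
```

The pointer is in shade now, and the expected reading is about 2.09. I'll lift straight off and check.

arm_command:
  commands:
    - [[0, 0, -0.002, 0, 0], [0, 0, -0.005, 0, 0], [0, 0, -0.02, 0, 0], [0, 0, -0.04, 0, 0], [0, 0, -0.07, 0, 0], [0, 0, -0.1, 0, 0], [0, 0, -0.12, 0, 0], [0, 0, -0.12, 0, 0], [0, 0, -0.12, 0, 0], [0, 0, -0.12, 0, 0]]

```text
clock: 6.23
position: [0.5129, -0.0057, 0.219]
eef_rot: [0.0, 0.969, -0.248, -0.0]
ft_force: [-0.2, -0.0, -0.4]
opening: 0.0004
grip_force: 0.0
```

```bash
sed -i 's/V>110/V>90/g' ang.py; python3 ang.py; python3 - <<'E'
from h import *
a=bot.capture('side')[:,:,::-1][160:310,200:400]
cv2.imwrite('pics/s4.png',cv2.resize(a,(800,600),interpolation=cv2.INTER_CUBIC))
E
```

```text
t 6.2333 G [0.42686803 0.03885232] C [0.48278942 0.00983856] [-2.04859168e-01 -3.39460582e-04 -3.57968439e-01]
```

View pics/s4.png

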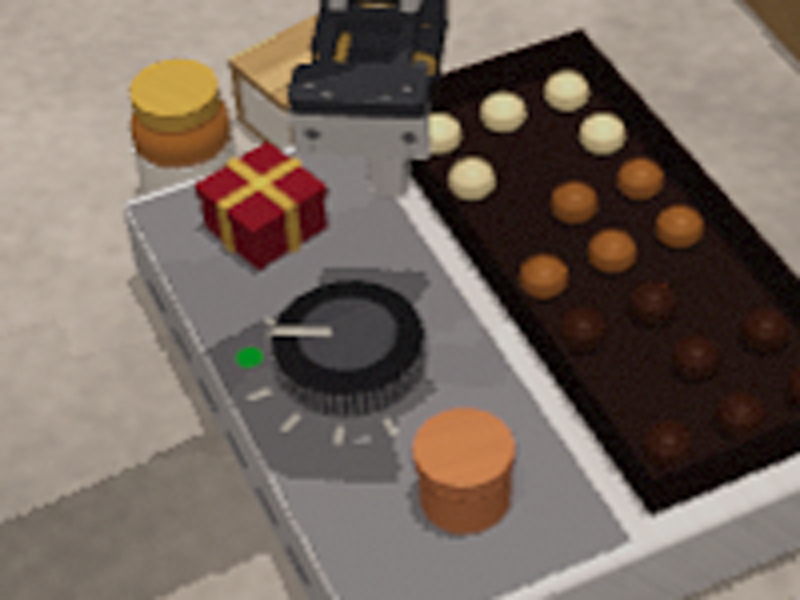

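The gift box and tin have not moved. The pointer runs from about (282.7,243) to (268.7,242.5) in full-frame pixels, and I'll compute its angle.

```bash
python3 - <<'E'
from h import *
cm=cam('side');a=ray(cm,(282.7,243),.101);b=ray(cm,(268.7,242.5),.101);C=np.array([.4828,.0098])
f=lambda v:np.arctan2(-v[0],-v[1])+.045
print(f((b-a)[:2]),f(b[:2]-C),np.hypot(*(b[:2]-C)),f(a[:2]-C))
E
```

```text
2.096003709089012 2.057989408705561 0.0428118587941692 1.9025587338519832
```

The pointer line reads 2.096 rad, which is the notch at the green dot. The arm is clear of everything, so I'm handing in.

```bash
python3 -c "
from plant import bot
print(bot.finish_job())"
```

```text
the job is handed in; nothing more can be done
None
```

The dial was turned clockwise by fingertip friction from about 1.05 rad to the green-dot notch (my last camera reading was 2.096 rad, target 2.094); the arm was lifted clear, the gift box and tin stood where they were in the last view, and the job was handed in at about 6 s (no verdict was shown).

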